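# Open the loaded screw press on the kitchen counter

### The job

Two small screw presses stand on the kitchen counter. Open the one that has the wooden box under its plate: turn its handwheel anticlockwise (seen from above), wheel and screw rising out of the press as they turn, until the plate stands about a centimetre clear of the box's lid, then let go. Leave the empty press as it is and the box in its place.

Things in the scene. Friction and masses are not known exactly. Their poses are not given: they have to be found in the camera images.
- loaded_grip (a point): Centre of the handwheel (on the screw axis, rim mid-height, about 0.21 m up) of the press holding the box. Dark steel ring 59 mm across, rim 12 mm high, hub 8 mm above this point: grip across it from above in any direction. 40 mm free below it. z up, x turns with the wheel. Anticlockwise from above (+z) raises wheel, screw and plate together, 60 mm per turn (9.55 mm per rad).
- loaded_plate (a joint): Height (m) of that press's 100 x 80 mm steel plate above its lowest place, which is 1.5 mm over the box's lid; starts at 0.000 to 0.0025, stop at 0.0162. 10 mm takes 1.05 rad of wheel, one grasp. The wheel needs 0.25 N m (30 N of grip holds it without slip) and stays where left. The press is fixed to the counter.
- mould: Loose pale wooden box with drain holes and darker lid, 140 x 88 x 75 mm, 0.6 kg, origin at the centre of its underside, x along its length. Stands on the 150 x 160 x 18 mm base of the loaded press, under the plate, between two columns, and sticks out at both open sides.
- empty_grip (a point): The same point on the wheel of the other press, of identical build, with nothing under its plate. Leave it as it is.
Mind the look-alikes: they are no part of the job. Leave any yellow look-alike of the part that bears loaded_grip alone.

How it is judged:
By the outcome, as a careful person would: the job done as asked, in the order asked, and still so for the second after the job is handed in, with the robot touching nothing.
It also fails if it takes over 38 s, if anything falls off the work surface, if the arm or the gripper's body presses on something with over 40 N, if the wrist force passes 120 N, or if a joint passes its speed limit or range.

### The arm

A 6-joint arm with a two-finger parallel gripper is mounted at the origin on the work surface. World frame = base frame: x ahead of the robot, y to its left, z up, the work surface at z = 0. Lengths are in mm, angles in rad, forces in N, time in s.
With the tool pointing down it reaches from about 375 to 925 mm from the base axis. Payload 5.7 kg.
Tool frame: the origin (TCP) lies between the finger pads; the fingertips stand 11 mm ahead of it and the grasp point (between the pads) lies 8 mm behind it; z points along the fingers, y is the line along which they close (so a half turn about z gives the same grasp; the last joint's range is limited). The gripper opens to 85 mm and grips with 20 to 120 N. Pads are 22 mm wide; open, the fingers measure 114 mm over their backs; the gripper's body (76 mm by 85 mm) begins 54 mm behind the grasp point. The pads swing forward as they close: fully open they stand 13 mm farther back than shut.
Start: joints at [-1.323, 0.359, 1.51, -0, 1.272, -0.115], TCP at [212.92, -560.919, 242.267] pointing down, gripper open.
Joint ranges: [-2.97, 2.97], [-1.01, 2.36], [0.21, 2.38], [-0.96, 4.11], [0.2, 2.71], [-2.98, 2.98]. Speed limits (rad/s): [2.39, 2.39, 3.14, 3.14, 3.14, 3.14].

### API

Orientations are given as a rotation vector (axis times angle).
In Python, from station import robot gives the robot as it stands. Calls block until the motion is done:
- robot.move_pose(position, orientation): joint-space move of the TCP to a pose.
- robot.move_linear(position, frame=None, feed=150, contact_N=None): straight line of the TCP; frame=None keeps the orientation; feed is the mean speed in mm/s. With contact_N (N) it stops when the force on the tool has changed by that much, and returns True; else False.
- robot.movej(angles): joint-space move.
- robot.gripper_open() and robot.close(force=None): open the fingers fully, or close them until they stop; force is the grip in N (None keeps the last).
- robot.sleep(seconds).
- robot.inverse_kinematics(position, orientation): joint angles nearest the present ones, or None.
- robot.sense(): the state.
- robot.grab_frame(name): name is "scene" or "side" or "wrist"; returns (picture, depth): 400x640x3 uint8, red, green, blue; 400x640 float32, mm along the optical axis (not along the pixel's ray), 0 where there is no reading.
- robot.camera_info(name): a dict with "fov_y" (degrees; the focal length in pixels is half the picture's height over the tangent of half this angle, whatever the lens; pixels are square), "cx", "cy" (the principal point, pixels), "xyz" and "orientation" of the camera in the world. Camera axes: x right, y down, z forward; pixel columns grow to the right and rows downward; lengths in mm; the calibration is good to about 2 mm. The wrist camera is an equidistant fisheye: a pixel r from the principal point sees the ray r / f radians off the axis. A picture is of the moment at which its call begins: read the wrist's pose just before it. camera_info takes no time and is no camera call; for the wrist camera it gives the pose at the moment of the call.
A pose or a line that the arm cannot do raises robot.Unreachable and nothing moves.
- robot.hand_in(): hands the job in; it is judged then, once.
Trained networks look in the newest picture that a camera, given by its name, has taken for a name from the list of things; names that differ only in an ending like _2 or _b are one class to them, and where a whole thing is asked for, a point or a joint stands for the part that bears it (a point fixed in the world has none). Each returns a list of dicts, best first, with "score" (0 to 1); they miss things now and then, are a little off and sometimes report something else, mostly with a low value. They report only what shows in the picture. A call takes as long as a camera call. They do not tell look-alikes from the thing itself.
- robot.find_in(camera, target): "extent" ([centre column, centre row, width, height] in pixels, round what is visible of it).
- robot.spot_point(camera, target): "location" ([row, column] in pixels: a listed point, or the origin of a listed thing).
The state is a dict: "time": time; "joints": joint angles; "qvel": joint speeds; "joint_torque": joint torques, N m; "tcp_pos": TCP position; "eef_rot": TCP orientation; "wrist_force": force on the tool from outside, world axes, zero at the start; "ft_torque": the same for the moment, N m; "width": finger opening in mm; "finger_force": force on a finger pad.
Only numpy, scipy, OpenCV 4.12 (cv2) and the standard library are available. Lean on these libraries where they do the work, as an engineer would, in place of code of your own. Each camera call takes 0.05 s, during which the arm holds its last target. There are 200 camera calls.

## Working session

There is one attempt and no reset: what is moved stays moved. The work goes in short steps, each a Python script; the robot and the scene stay as the last script left them, time stands still between calls to the robot, and variables do not carry over. Pictures are saved under pics/ and viewed, at most 10 in all, crops included, and the job is handed in when it is done.

```bash
mkdir -p pics; cat > h.py <<'E'
import numpy as np, cv2
from scipy.spatial.transform import Rotation as R
from station import robot
def ray(name,ci,u,v,d):
    f=200/np.tan(np.radians(ci["fov_y"])/2)
    x=(u-ci["cx"])/f;y=(v-ci["cy"])/f
    p=np.array([x*d,y*d,d])
    return R.from_rotvec(ci["orientation"]).apply(p)+np.array(ci["xyz"])
E
python3 - <<'E'
from h import *
ims=[]
for n in ["scene","side"]:
    p,d=robot.grab_frame(n); ci=robot.camera_info(n); print(n,ci,p.shape)
    np.save(f"pics/{n}_d.npy",d); np.save(f"pics/{n}_p.npy",p)
    cv2.imwrite(f"pics/{n}.png",p[:,:,::-1])
    for t in ["loaded_grip","empty_grip","mould","loaded_plate"]:
        print(n,t,"find",[(np.round(a["extent"]),round(a["score"],2)) for a in robot.find_in(n,t)])
        if t!="loaded_plate":
          for a in robot.spot_point(n,t):
            r,c=a["location"]; dd=d[int(r),int(c)]
            print("  pt",np.round([c,r]),round(a["score"],2),np.round(ray(n,ci,c,r,dd)))
print(robot.sense())
E
```

```text
scene {'fov_y': 44.787076622993084, 'cx': 324.88058640981023, 'cy': 194.770656691996, 'xyz': array([1048.9378941 , -314.7200678 ,  814.07142014]), 'orientation': array([-2.1450225 , -1.19349069,  0.48650693])} (400, 640, 3)
scene loaded_grip find [(array([234., 266.,  40.,  35.]), 0.8), (array([177., 181.,  30.,  48.]), 0.62)]
  pt [238. 263.] 0.94 [ 617. -215.  210.]
  pt [176. 170.] 0.67 [ 377. -226.  213.]
scene empty_grip find [(array([444., 156.,  37.,  32.]), 0.61)]
scene mould find [(array([255., 321.,  86.,  85.]), 0.85)]
  pt [250. 328.] 0.63 [ 666. -234.  105.]
scene loaded_plate find [(array([188., 194.,  66.,  76.]), 0.98), (array([249., 290.,  72.,  84.]), 0.78)]
side {'fov_y': 42.08298967929262, 'cx': 319.4792234703517, 'cy': 197.34635048782366, 'xyz': array([450.73816943, 849.14256751, 908.25453412]), 'orientation': array([-0.08898997,  2.85143417, -1.27679965])} (400, 640, 3)
side loaded_grip find [(array([278., 120.,  23.,  23.]), 0.73), (array([376., 126.,  20.,  22.]), 0.6)]
  pt [375. 120.] 0.81 [ 373. -218.  211.]
  pt [277. 120.] 0.68 [ 611. -212.  205.]
side em
[... 328 characters left out ...]
 57.]), 0.7)]
{'time': 0.8, 'joints': array([-1.32311287e+00,  3.58740232e-01,  1.51040574e+00,  2.51420511e-05,
        1.27254326e+00, -1.15108542e-01]), 'qvel': array([ 0.00016472, -0.00037473, -0.00045052,  0.00014646,  0.00043367,
       -0.00140715]), 'joint_torque': array([-3.58265526e-03, -5.27538657e+01, -2.79035407e+01, -3.23555078e-04,
        1.55384540e-03,  2.33816644e-05]), 'tcp_pos': array([ 212.91639951, -560.90233949,  242.30020915]), 'eef_rot': array([-3.08995369e+00, -5.66723154e-01, -2.76163864e-05]), 'wrist_force': array([-0.09017437, -0.71423714,  0.60021808]), 'ft_torque': array([-0.01576378,  0.04037687, -0.01457693]), 'finger_force': 0.0, 'width': 85.49685970447727}
```

View pics/scene.png

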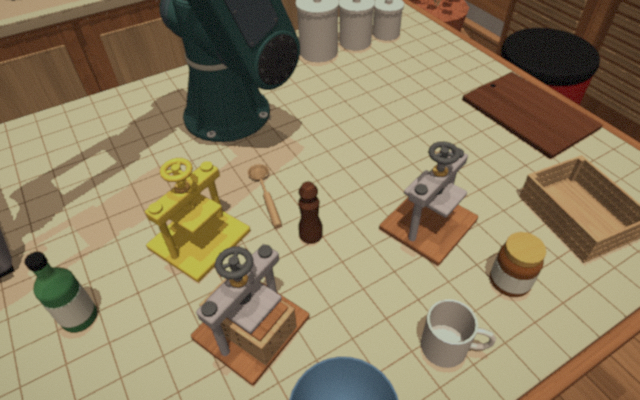

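View pics/side.png

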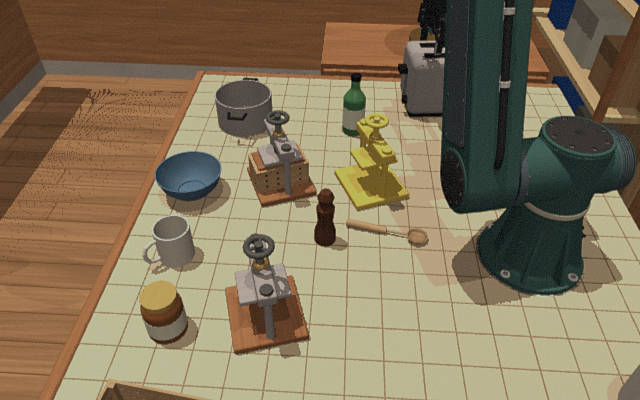

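The scene view shows the loaded press with its wheel at (236,263). The yellow look-alike is at (177,170) and the empty press at (443,155). In the side view the loaded wheel is at (278,120). Next I'll fit the rim centre from the depth data.

```bash
python3 - <<'E'
from h import *
from scipy.optimize import least_squares
allp=[]
for n in ["scene","side"]:
    d=np.load(f"pics/{n}_d.npy"); ci=robot.camera_info(n)
    v,u=np.mgrid[0:400,0:640]; u=u.ravel();v=v.ravel();dd=d.ravel()
    f=200/np.tan(np.radians(ci["fov_y"])/2)
    P=R.from_rotvec(ci["orientation"]).apply(np.c_[(u-ci["cx"])/f*dd,(v-ci["cy"])/f*dd,dd])+ci["xyz"]
    P=P[dd>0]
    near=P[np.hypot(P[:,0]-614,P[:,1]+214)<130]
    print(n,"zhist",np.histogram(near[:,2],bins=np.arange(0,260,10))[0])
    w=near[(near[:,2]>200)&(near[:,2]<240)&(np.hypot(near[:,0]-614,near[:,1]+214)<60)]
    print(len(w),w.min(0),w.max(0))
    r=w[(np.hypot(*(w[:,:2]-np.median(w[:,:2],0)).T)>18)]
    s=least_squares(lambda q:np.hypot(r[:,0]-q[0],r[:,1]-q[1])-26,[614,-214],loss='soft_l1'); print("centre",s.x,np.abs(s.fun).mean(),"z pct",np.percentile(r[:,2],[5,50,90,98]))
    o=near[(near[:,2]>130)&(near[:,2]<190)]; print("beam",np.percentile(o,[2,50,98],axis=0).round())
    lid=near[(near[:,2]>80)&(near[:,2]<125)]; print(np.histogram(lid[:,2],bins=np.arange(80,126,2)))
# candidate yaws
for a in np.arange(-180,180,30):
    for h in (300,205):
        q=(R.from_euler('z',a,degrees=True)*R.from_rotvec([np.pi,0,0])).as_rotvec()
        j=robot.inverse_kinematics([614,-214,h],q); print(a,h,None if j is None else np.round(j,2))
E
```

```text
scene zhist [2082 1917  228  212  237  236  247  272  788  573 1358   93    0   74
  318 1164  705    6    0   14  189  706    0    0    0]
895 [ 582.15563481 -249.07503258  200.04695055] [ 640.76560109 -191.0636025   218.26883995]
centre [ 612.71127535 -220.37886882] 2.902055521581047 z pct [207.46975365 212.19521111 213.98891428 214.86446575]
beam [[ 579. -294.  139.]
 [ 622. -234.  159.]
 [ 654. -148.  168.]]
(array([ 78, 282, 280,  86,  62, 216, 250,  38,  35,  34,  55, 115, 588,
       511,  89,  19,  21,  30,  21,   2,   0,   0]), array([ 80,  82,  84,  86,  88,  90,  92,  94,  96,  98, 100, 102, 104,
       106, 108, 110, 112, 114, 116, 118, 120, 122, 124]))
side zhist [831 685 193 159 179 175 173 185 367 224 475  32  20  27  91 279 193  23
  16   0  90 190   0   0   0]
280 [ 581.75986698 -246.72536989  200.80799322] [ 637.83076363 -187.59672972  219.13097821]
centre [ 609.98750687 -216.00537124] 2.7023757445546717 z pct [205.533406   211.8508746  214.18445468 215.64765256]
beam [[ 567. -277.  138.]
 [ 602. -190.  159.]
 [ 651. -141.  181.]]
(array([ 62, 105, 101,  50,  49,  7
[... 556 characters left out ...]
2 -0.    1.43  2.18]
-60 205 [-0.44  0.46  1.44 -0.    1.24  2.18]
-30 300 [-0.44  0.39  1.32 -0.    1.43  1.65]
-30 205 [-0.44  0.46  1.44 -0.    1.24  1.65]
0 300 [-0.44  0.39  1.32 -0.    1.43  1.13]
0 205 [-0.44  0.46  1.44 -0.    1.24  1.13]
30 300 [-0.44  0.39  1.32 -0.    1.43  0.61]
30 205 [-0.44  0.46  1.44 -0.    1.24  0.61]
60 300 [-0.44  0.39  1.32 -0.    1.43  0.08]
60 205 [-0.44  0.46  1.44 -0.    1.24  0.08]
90 300 [-0.44  0.39  1.32  0.    1.43 -0.44]
90 205 [-0.44  0.46  1.44  0.    1.24 -0.44]
120 300 [-0.44  0.39  1.32  0.    1.43 -0.97]
120 205 [-0.44  0.46  1.44  0.    1.24 -0.97]
150 300 [-0.44  0.39  1.32  0.    1.43 -1.49]
150 205 [-0.44  0.46  1.44  0.    1.24 -1.49]
```

```bash
python3 - <<'E'
from h import *
q=(R.from_euler('z',45,degrees=True)*R.from_rotvec([np.pi,0,0])).as_rotvec()
robot.move_pose([611,-218.5,320],q); robot.sleep(0.3)
ci=robot.camera_info("wrist"); p,d=robot.grab_frame("wrist")
cv2.imwrite("pics/w1.png",p[:,:,::-1]); np.save("pics/w1_d.npy",d)
print(ci,robot.sense()["tcp_pos"],robot.sense()["time"])
v,u=np.mgrid[0:400,0:640]; f=200/np.tan(np.radians(ci["fov_y"])/2)
x=u-ci["cx"];y=v-ci["cy"];r=np.hypot(x,y)+1e-9;t=np.clip(r/f,0,1.4)
P=np.dstack([x/r*np.tan(t)*d,y/r*np.tan(t)*d,d]).reshape(-1,3)
P=R.from_rotvec(ci["orientation"]).apply(P)+ci["xyz"]
k=(d.ravel()>0)&(np.hypot(P[:,0]-611,P[:,1]+218)<45)&(P[:,2]>195)&(P[:,2]<225)
w=P[k]; print(len(w),w.min(0),w.max(0))
c,rad=cv2.minEnclosingCircle(w[:,:2].astype(np.float32)); print(c,rad,np.percentile(w[:,2],[5,50,90,98]))
for pc in (.5,1,2): print(np.percentile(w[:,:2],[pc,100-pc],axis=0).mean(0))
print(robot.find_in("wrist","loaded_grip"),robot.spot_point("wrist","loaded_grip"))
E
```

```text
{'fov_y': 65.70646984690485, 'cx': 316.30819747918554, 'cy': 196.05280872785295, 'xyz': array([ 660.83644401, -169.11261124,  450.83853703]), 'orientation': array([ 2.65712736, -1.10323854, -0.15704717])} [ 610.81531169 -218.95165379  319.9897143 ] 3.0667
3206 [ 581.60578816 -248.74861867  198.44621394] [ 639.80592198 -190.13919013  217.2587915 ]
(610.5628051757812, -219.36685180664062) 29.525320053100586 [208.88315799 212.74511677 214.71301983 216.08821444]
[ 611.06524843 -219.04313431]
[ 611.06678553 -218.81312375]
[ 611.20374153 -218.74472134]
[{'extent': [169.8, 350.8, 29.9, 19.7], 'score': 0.88}, {'extent': [316.5, 195.4, 69.4, 73.5], 'score': 0.63}] [{'location': [194.9, 317.1], 'score': 0.89}, {'location': [342.0, 169.5], 'score': 0.51}]
```

View pics/w1.png

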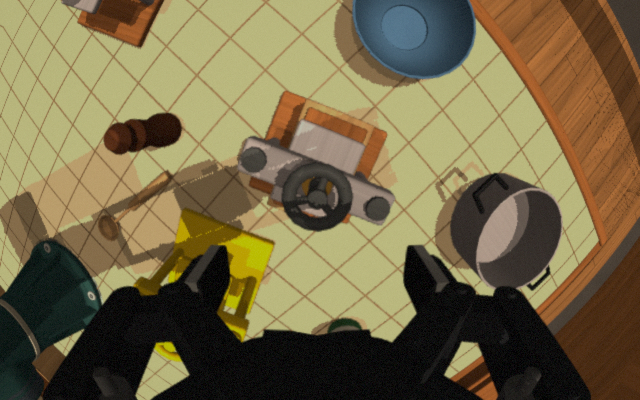

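The wheel sits at (317,195) in the wrist view, just below centre. The beam nuts are at (253,158) and (376,208). All three cameras put the centre at about (611,-219), with rim mid-height about 208.5. I'll sweep the grip across the beam, between the nuts.

```bash
python3 - <<'E'
from h import *
q=lambda a:(R.from_euler('z',a,degrees=True)*R.from_rotvec([np.pi,0,0])).as_rotvec()
C=[610.9,-219.0]
def st(m):
    s=robot.sense(); print(m,round(s["time"],2),np.round(s["tcp_pos"],1),"F",np.round(s["wrist_force"],1),"T",np.round(s["ft_torque"],2),"w",round(s["width"],1),"ff",round(s["finger_force"],1),"j6",round(s["joints"][5],3))
robot.move_pose(C+[270],q(87)); 
print(robot.move_linear(C+[199],feed=60,contact_N=15)); st("down")
robot.close(force=45); robot.sleep(.2); st("closed")
E
```

```text
False
down 5.23 [ 611.2 -219.2  199.5] F [-0.1  0.3 -0.6] T [ 0.02 -0.01 -0.09] w 85.6 ff 0.0 j6 -0.398
closed 5.83 [ 610.5 -219.   199.8] F [-2.8  0.8  6.1] T [ 0.14  0.49 -0.09] w 56.5 ff 47.0 j6 -0.398
```

```bash
python3 - <<'E'
from h import *
q=lambda a:(R.from_euler('z',a,degrees=True)*R.from_rotvec([np.pi,0,0])).as_rotvec()
C=[610.8,-219.0]
def st(m):
    s=robot.sense(); print(m,round(s["time"],2),np.round(s["tcp_pos"],1),"F",np.round(s["wrist_force"],1),"T",np.round(s["ft_torque"],2),"w",round(s["width"],1),"ff",round(s["finger_force"],1),"j6",round(s["joints"][5],3))
for t in (.15,.4,.65,.95):
    robot.move_linear(C+[199.3+9.55*t],q(87+np.degrees(t)),feed=5); st(t)
    if np.linalg.norm(robot.sense()["wrist_force"])>50: print("stop");break
p,d=robot.grab_frame("scene"); cv2.imwrite("pics/s2.png",cv2.resize(p[200:390,150:360,::-1],None,fx=3,fy=3)); np.save("pics/s2_d.npy",d)
E
```

```text
0.15 6.33 [ 610.4 -219.1  201.3] F [-3.7  0.9  6.8] T [0.08 0.51 0.14] w 56.6 ff 47.0 j6 -0.547
0.4 6.95 [ 610.2 -219.1  203.7] F [-4.6 -0.1  6.3] T [0.03 0.59 0.06] w 56.2 ff 47.1 j6 -0.797
0.65 7.58 [ 610.  -219.1  206. ] F [-5.1 -0.5  6.6] T [0.05 0.67 0.16] w 56.6 ff 47.1 j6 -1.047
0.95 8.3 [ 609.9 -219.3  208.9] F [-5.8 -0.8  6.7] T [ 0.    0.72 -0.05] w 56.1 ff 47.1 j6 -1.347
```

```bash
python3 - <<'E'
from h import *
robot.gripper_open(); robot.sleep(.2)
robot.move_linear([610.8,-219,330],feed=100); robot.sleep(.3)
s=robot.sense(); print(s["time"],s["wrist_force"],s["width"])
def pts(d,n):
    ci=robot.camera_info(n); v,u=np.mgrid[0:400,0:640]; f=200/np.tan(np.radians(ci["fov_y"])/2)
    P=np.dstack([(u-ci["cx"])/f*d,(v-ci["cy"])/f*d,d]).reshape(-1,3)
    P=R.from_rotvec(ci["orientation"]).apply(P)+ci["xyz"]
    return P[(d.ravel()>0)&(np.hypot(P[:,0]-611,P[:,1]+219)<90)]
for n in ("scene","side"):
    p,d=robot.grab_frame(n)
    if n=="scene": cv2.imwrite("pics/s3.png",cv2.resize(p[200:390,150:360,::-1],None,fx=3,fy=3))
    for D in (np.load(f"pics/{n}_d.npy"),d):
        P=pts(D,n); z=P[:,2]
        w=z[(z>195)&(z<235)]
        h,e=np.histogram(z,bins=np.arange(84,126,1)); print(n,"wheel",np.percentile(w,[50,90,98]).round(1) if len(w) else 0,"z84+:",h)
        g=P[(z>88)&(z<96)]; print("   lid xy",np.median(g,0).round(1),len(g))
E
```

```text
10.625 [1.08984269 0.0213834  0.20368438] 85.30491175583026
scene wheel [212.2 214.6 216.1] z84+: [164 116  49  37  21  41  78 138 155  95  25  13  12  23  13  21  24  31
  42  73 214 374 343 168  68  21  12   7   9  12  10  20  17   4   2   0
   0   0   0   0   0]
   lid xy [ 662.2 -202.5   92. ] 566
scene wheel [221.2 223.7 225.2] z84+: [181 101  51  21  30  57  95 190 193 100  28  15   6   6   3   8   8   7
  11   5   5  12  15  19  24  20  30  39  86 205 359 355 207  60   9   5
   2   3   2   3   4]
   lid xy [ 660.  -205.1   91.9] 708
side wheel [211.9 214.9 216.4] z84+: [55 46 30 20 21 28 35 39 34 35 18 10  9 12 17 15 15 21 36 47 66 88 97 64
 27 14  6  2  5  3  3  5  3  0  1  4  3  1  3  2  2]
   lid xy [ 653.  -194.9   91.8] 220
side wheel [220.6 223.6 225.1] z84+: [60 41 19 24 17 24 52 58 62 44 27  9  3  4  4  2  3  4  1  5  3  9  4 17
 12  8 19 24 32 82 98 77 66 45 14  6  3  2  5  0  1]
   lid xy [ 641.6 -190.8   92. ] 293
```

View pics/s3.png

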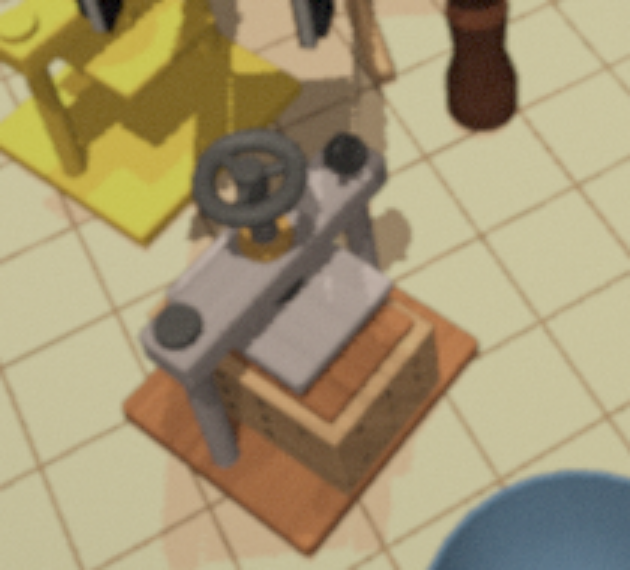

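The plate, at (320,315) in the crop, stands clear of the lid. Both the wheel and the plate rose about 9 mm, the box hasn't moved, and the gripper is free.

```bash
python3 -c "
from station import robot
print(robot.hand_in())"
```

```text
the job is handed in; nothing more can be done
None
```

I opened the loaded press by turning its wheel about 0.95 rad anticlockwise, which raised the plate 9 mm to about 10.5–13 mm clear of the lid (the exact starting gap wasn't measured); the box is in place, the empty press wasn't touched, the wheel is released, and the job is handed in.

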